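# Bring the heat-lamp dimmer to its set tab

### The job

Turn the heat lamp up to its preset: on the dimmer box with the orange fader, slide the orange fader along its track until it stands level with the small green tab on that same box, then let go. Leave the green tab where it is, and do not shift the blue fader on the other box.

Things in the scene. Friction and masses are not known exactly. Their poses are not given: they have to be found in the camera images.
- orange_box: White dimmer box fixed to the worktop that carries the orange fader: 70 mm across (x), 165 mm long (y), top 22 mm above the worktop. Origin under its centre, z up. The fader's track runs along its y axis, 7 mm to the +x side of the middle; the green tab is on the -x side, nearer the robot. Turned between 35 degrees clockwise and 6 degrees anticlockwise seen from above. The two boxes may swap places.
- orange_fader_top (a point): Centre of the top of the orange fader cap, 58 mm above the worktop. Cap 26 mm across the track, 22 mm along it; orange part 28 mm tall, a narrower black neck below. Slides only along the box's y axis, 100 mm of travel centred on the box, about 2 N of friction, stays where left. Starts within 30 mm of the -y end. Axes parallel to the box's.
- orange_tab_top (a point): Top of the green set tab on the orange fader's box: 10 mm along the track, reaching to the box edge, 6 mm high above the box (top 28 mm above the worktop), 31 mm across from the fader's centre line. The fader belongs where its centre has the same place along y as this point, 30 to 100 mm along +y from its start. Stiff (8 N) but can be pushed; it must not be.
- blue_fader_top (a point): Centre of the top of the blue fader cap, 58 mm above the worktop, on the other, otherwise alike dimmer box, which has a green tab of its own. To be left alone.

How it is judged:
By the outcome, as a careful person would: the job done as asked, in the order asked, and still so for the second after the job is handed in, with the robot touching nothing.
It also fails if it takes over 29 s, if anything falls off the work surface, if the arm or the gripper's body presses on something with over 40 N, if the wrist force passes 120 N, or if a joint passes its speed limit or range.

### The arm

A 7-joint arm with a two-finger parallel gripper is mounted at the origin on the work surface; the furniture and walls round the work are solid. World frame = base frame: x ahead of the robot, y to its left, z up, the work surface at z = 0. Lengths are in m, angles in rad, forces in N, time in s.
With the tool pointing down it reaches from about 0.425 to 0.925 m from the base axis. Payload 6.8 kg.
Tool frame: the origin (TCP) lies at the very end of the fingers, on their centre line; the grasp point (between the pads) lies 19 mm behind it; z points along the fingers, y is the line along which they close (so a half turn about z gives the same grasp; the last joint's range is limited). The gripper opens to 85 mm and grips with 20 to 120 N. Pads are 22 mm wide; open, the fingers measure 114 mm over their backs; the gripper's body (76 mm by 85 mm) begins 54 mm behind the grasp point. The pads swing forward as they close: fully open they stand 13 mm farther back than shut.
Start: joints at [-1.282, 0.477, 0.022, 1.555, -0.011, 1.109, -0.083], TCP at [0.261, 0.623, 0.231] pointing down, gripper open.
Joint ranges: [-2.96, 2.96], [-0.34, 2.1], [-1.41, 1.46], [0.24, 2.44], [-1.37, 4.51], [0.17, 1.92], [-2.96, 2.96]. Speed limits (rad/s): [2.39, 2.39, 3.14, 3.14, 3.14, 3.14, 3.14].

### API

Orientations are given as a rotation vector (axis times angle).
In Python, from bench import r gives the robot as it stands.
- The arm moves only by the shell command python3 -m jog 'ROWS' [FORCE]. ROWS is JSON, a list of rows, each an object of numbers: "fingers": the finger opening in m, from 0 to 0.0854; "x", "y", "z": the shift along the tool's x, y, z in m; "rx", "ry", "rz": the turn, a rotation vector about the tool's x, y, z in degrees. In form: [{"fingers": .., "x": .., "y": .., "z": .., "rx": .., "ry": .., "rz": ..}, ...]. A call has 1 to 8 rows; each row shifts and turns the commanded pose from where the row before left it, along the tool's axes as they then stand; what a row does not reach is not made up. A row lasts 1/8 s, in which the tool goes at most 62.5 mm and 10.7 degrees, less where a joint would pass 70% of its speed; a pose out of reach is approached as far as the arm can. A call is refused whole if a number of a shift passes 0.0625 or a number of a turn 10.7, either way. A call with a gripper value outside its range is refused whole. The fingers move at their own pace and stop on an object; FORCE is the grip in N (left out, the last holds). Time passes only in rows, so rows that do not move let the fingers close. It gives the time, the measured TCP pose, the force, the opening and the grip force at its end, in the units of the state.
- r.get_obs(): the state, without advancing time (a new reading comes with each control period).
- r.grab_frame(name): name is "side" or "top"; returns (picture, depth): 384x512x3 uint8, red, green, blue; 384x512 float32, m along the optical axis (not along the pixel's ray), 0 where there is no reading.
- r.get_calibration(name): a dict with "mtx" (3x3 intrinsics, pixels), "extrinsics" (4x4, takes a point from camera to world coordinates). Camera axes: x right, y down, z forward; pixel columns grow to the right and rows downward; lengths in m; the calibration is good to about 2 mm. A picture is of the moment at which its call begins. get_calibration takes no time and is no camera call.
- r.hand_in(): hands the job in; it is judged then, once.
Trained networks look in the newest picture that a camera, given by its name, has taken for a name from the list of things; names that differ only in an ending like _2 or _b are one class to them, and where a whole thing is asked for, a point or a joint stands for the part that bears it (a point fixed in the world has none). Each returns a list of dicts, best first, with "score" (0 to 1); they miss things now and then, are a little off and sometimes report something else, mostly with a low value. They report only what shows in the picture. A call takes as long as a camera call.
- r.search_frame(target, camera): "xyz" ([x, y, z] in m, in world coordinates, good to about 4 mm: the middle of the surface that is visible of it).
- r.landmark_of(target, camera): "xyz" ([x, y, z] in m, in world coordinates, good to about 4 mm: a listed point, or the origin of a listed thing).
The state is a dict: "clock": time; "joints": joint angles; "qvel": joint speeds; "tau": joint torques, N m; "tcp_pos": TCP position; "orientation": TCP orientation; "contact_force": force on the tool from outside, world axes, zero at the start; "moment": the same for the moment, N m; "grip_width": finger opening in m; "gripper_force": force on a finger pad.
Only numpy, scipy, OpenCV 4.12 (cv2) and the standard library are available. Lean on these libraries where they do the work, as an engineer would, in place of code of your own. Each camera call takes 0.05 s, during which the arm holds its last target. There are 200 camera calls.

## Working session

There is one attempt and no reset: what is moved stays moved. The work goes in short steps, Python scripts to look and compute and a shell command to move; the robot and the scene stay as the last step left them, time stands still between calls to the robot, and variables do not carry over. Pictures are saved under pics/ and viewed, at most 10 in all, crops included, and the job is handed in when it is done.

```bash
mkdir -p pics
python3 - <<'E'
from bench import r
import cv2
for c in ("top","side"):
    p,d=r.grab_frame(c); cv2.imwrite(f"pics/{c}0.png",p[:,:,::-1])
    for t in ("orange_fader_top","orange_tab_top","blue_fader_top","orange_box"):
        print(c,t,[(q["score"],q["xyz"]) for q in r.landmark_of(t,c)][:3])
o=r.get_obs();print(o)
E
```

```text
top orange_fader_top [(0.55, [0.4379, -0.2519, 0.059])]
top orange_tab_top [(0.62, [0.4374, -0.187, 0.0244])]
top blue_fader_top [(0.45, [0.4671, 0.0491, 0.0593])]
top orange_box [(0.87, [0.4474, -0.2077, 0.0018])]
side orange_fader_top [(0.54, [0.4381, -0.2486, 0.0595])]
side orange_tab_top [(0.41, [0.4307, -0.1803, 0.0274])]
side blue_fader_top [(0.76, [0.4675, 0.0531, 0.0569])]
side orange_box [(0.86, [0.4472, -0.2105, 0.0003])]
{'clock': 0.5, 'joints': array([-1.28212384,  0.47702976,  0.02240835,  1.55544267, -0.01146992,
        1.10928321, -0.08314129]), 'qvel': array([-0.00214014, -0.00099997, -0.0010761 , -0.00202772, -0.00019093,
       -0.00051553,  0.00150333]), 'tau': array([-1.46958620e-03, -5.95803630e+01,  1.60474218e+00, -2.81289804e+01,
        1.24272174e-02,  2.50353172e-03,  1.77132353e-05]), 'tcp_pos': array([0.26085728, 0.62255633, 0.23127005]), 'orientation': array([ 6.19253367e-01,  3.07994166e+00, -5.67590690e-05]), 'contact_force': array([-0.48074959, -0.96776025,  0.20129135]), 'moment': array([ 0.01971424,  0.03528196, -0.00835914]), 'gripper_force': 0.0, 'grip_width': 0.085298240297114}
```

View pics/top0.png

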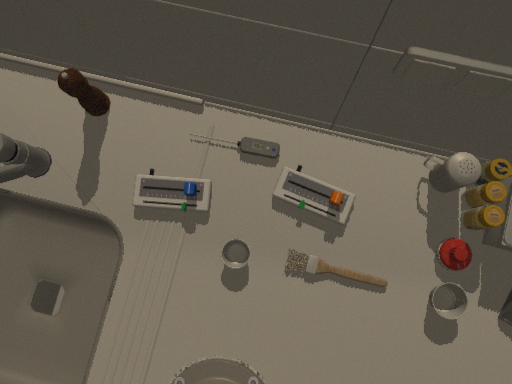

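View pics/side0.png

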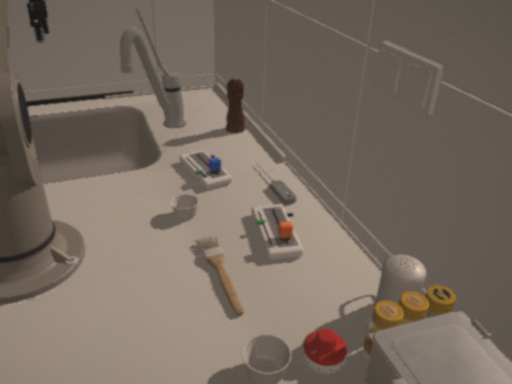

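The top view shows the orange fader at (337,197), its green tab at (302,204), and the blue box on the left at (172,193). Next I'll measure the box yaw, cap and tab by segmentation.

```bash
cat > m.py <<'E'
from bench import r
import cv2, numpy as np
def cloud(c):
    p,d=r.grab_frame(c);k=r.get_calibration(c);K=k["mtx"];E=k["extrinsics"]
    v,u=np.indices(d.shape);X=np.stack([(u-K[0][2])/K[0][0]*d,(v-K[1][2])/K[1][1]*d,d],-1)
    W=X@np.array(E)[:3,:3].T+np.array(E)[:3,3];W[d==0]=np.nan
    return p,W,cv2.cvtColor(p,cv2.COLOR_RGB2HSV)
def measure(c,box=None):
    p,W,h=cloud(c);H,S,V=h[...,0],h[...,1],h[...,2]
    near=(np.abs(W[...,0]-.447)<.11)&(np.abs(W[...,1]+.208)<.12)
    z=W[...,2]; o={}
    m=near&(z>.014)&(z<.032); q=W[m][:,:2].astype(np.float32)
    o["rect"]=cv2.minAreaRect(q*1000)
    m=near&(H<18)&(S>150)&(z>.05); o["cap"]=(m.sum(),np.median(W[m],0) if m.any() else 0, W[m].mean(0))
    m=near&(H>45)&(H<90)&(S>90); o["tab"]=(m.sum(),np.median(W[m],0),W[m].mean(0))
    return o
E
python3 - <<'E'
from m import *
for c in ("top","side"):
    for k,v in measure(c).items(): print(c,k,v)
p,_,_=cloud("top"); cv2.imwrite("pics/crop.png",cv2.resize(p[155:235,260:370,::-1],None,fx=7,fy=7,interpolation=cv2.INTER_CUBIC))
E
```

```text
top rect ((470.9876403808594, -178.1976318359375), (243.47193908691406, 95.5025405883789), 55.549095153808594)
top cap (np.int64(121), array([ 0.43906595, -0.24913297,  0.05790483]), array([ 0.43872037, -0.24901781,  0.05764235]))
top tab (np.int64(35), array([ 0.42999645, -0.18202021,  0.02845337]), array([ 0.42977344, -0.18141534,  0.02835122]))
side rect ((470.68048095703125, -179.43923950195312), (246.92886352539062, 95.44256591796875), 55.393638610839844)
side cap (np.int64(97), array([ 0.43384416, -0.25462859,  0.05621127]), array([ 0.43432232, -0.2536176 ,  0.05553749]))
side tab (np.int64(18), array([ 0.42945192, -0.18392524,  0.0268839 ]), array([ 0.42854789, -0.18330813,  0.02708366]))
```

View pics/crop.png

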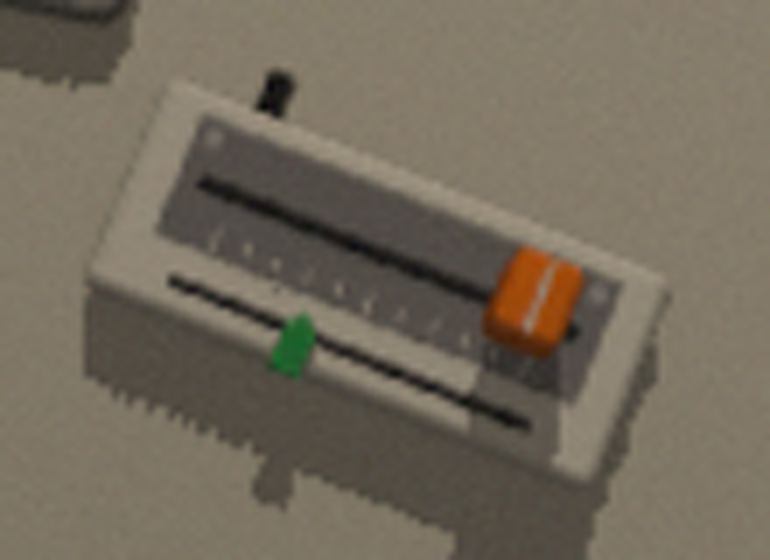

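The crop shows the box top's corners at about (175,80), (668,290), (590,475) and (90,280), and the track from (200,183) to (575,332). The tab is at (293,347) and the cap line at (540,295). I'll project these onto their height planes.

```bash
cat >> m.py <<'E'
def pix(c,pts,z):
    k=r.get_calibration(c);K=np.array(k["mtx"]);E=np.array(k["extrinsics"])
    d=np.c_[np.array(pts,float),np.ones(len(pts))]@np.linalg.inv(K).T@E[:3,:3].T
    return E[:3,3]+d*((z-E[2,3])/d[:,2])[:,None]
E
python3 - <<'E'
from m import *
P=lambda l,z:pix("top",[(x/7-.5+260,y/7-.5+155) for x,y in l],z)
c=P([(175,80),(668,290),(590,475),(90,280)],.022);print(c,c.mean(0))
for a,b in ((1,0),(2,3)): v=c[a]-c[b];print(np.degrees(np.arctan2(v[0],-v[1])),np.linalg.norm(v))
t=P([(200,183),(575,332)],.022);v=t[0]-t[1];print("track",t,np.linalg.norm(v))
a=-np.arctan2(v[0],v[1]);print("yaw",np.degrees(a))
t2=P([(170,278),(528,425)],.022);v=t2[0]-t2[1];print("yaw2",np.degrees(-np.arctan2(v[0],v[1])))
cap=P([(540,293)],.058)[0];tab=P([(297,340)],.028)[0];print(cap,tab)
for yaw in (a,-np.arctan2(v[0],v[1])):
    y=np.array([-np.sin(yaw),np.cos(yaw)]);x=np.array([y[1],-y[0]]);D=(tab-cap)[:2];print(D@x,D@y)
E
```

```text
[[ 0.51343713 -0.14840023  0.022     ]
 [ 0.44568631 -0.29418167  0.022     ]
 [ 0.39069508 -0.26827388  0.022     ]
 [ 0.45243307 -0.12113005  0.022     ]] [ 0.4505629  -0.20799646  0.022     ]
-24.926296010973125 0.16075571947809697
-22.761743938495258 0.1595709438057013
track [[ 0.48140673 -0.15509973  0.022     ]
 [ 0.43358657 -0.26587017  0.022     ]] 0.12065180382613862
yaw -23.35010358395455
yaw2 -23.844016752186977
[ 0.44065511 -0.25009654  0.058     ] [ 0.43216669 -0.18232372  0.028     ]
-0.034654870146155654 0.05885785659614378
-0.035160955157401655 0.058556934178270695
```

Run:
```python
from m import *
for c in ("top","side"):
    p,W,h=cloud(c); print(c)
    ys=np.arange(.7,-.45,-.05); xs=np.arange(.1,.8,.05)
    print("x:",*(f"{x:5.2f}" for x in xs))
    for y in ys:
        print(f"{y:5.2f}",*(f"{(np.nanmax(q) if (q:=W[...,2][(np.abs(W[...,0]-x)<.025)&(np.abs(W[...,1]-y)<.025)]).size else -1):5.2f}" for x in xs))
```

```text
top
x:  0.10  0.15  0.20  0.25  0.30  0.35  0.40  0.45  0.50  0.55  0.60  0.65  0.70  0.75
 0.70 -1.00 -0.58 -0.58 -0.58 -1.00 -1.00 -1.00 -1.00 -1.00 -1.00 -1.00 -1.00 -1.00 -1.00
 0.65 -1.00 -1.00 -1.00 -1.00 -1.00 -1.00 -1.00 -1.00 -1.00 -1.00 -1.00 -1.00 -1.00 -1.00
 0.60 -1.00 -0.18 -0.18 -0.18 -0.17 -0.17 -0.17 -0.15 -1.00 -1.00 -1.00 -1.00 -1.00 -1.00
 0.55 -0.17 -0.18 -0.17 -0.17 -0.17 -0.17 -0.17 -0.12 -0.08 -1.00 -1.00 -1.00 -1.00 -1.00
 0.50 -0.17 -0.18 -0.18 -0.18 -0.17 -0.17 -0.17 -0.00  0.00  0.00  0.00  0.00  0.00  0.01
 0.45 -0.17 -0.17 -0.18 -0.18 -0.17 -0.17 -0.17  0.00  0.00 -1.00  0.01  0.01  0.01  0.02
 0.40 -0.17 -0.17 -0.18 -0.18 -0.17 -0.17 -0.16  0.16  0.16  0.16  0.01  0.01  0.01  0.19
 0.35 -0.17 -0.17 -0.17 -0.17 -0.17 -0.17 -0.05  0.17  0.17  0.10  0.01  0.00  0.01  0.27
 0.30 -0.00 -0.17 -0.17 -0.17 -0.17 -0.17  0.00  0.01  0.01  0.01  0.00  0.16  0.15  0.29
 0.25  0.00  0.00  0.00  0.00 -0.00 -0.17  0.00  0.00  0.01  0.01  0.01  0.17  0.31  0.31
 0.20  0.00  0.01  0.00  0.00  0.00  0.00  0.00  0.02  0.02  0.01  0.01  0.01  0.33  0.19
 0.15  0.01  0.01  
[... 2522 characters left out ...]
0.00  0.00  0.04  0.04  0.00  0.00  0.00  0.02  0.02  0.42 -1.00 -1.00
-0.10  0.02  0.00  0.00  0.00  0.00  0.00  0.00  0.02  0.00  0.02  0.02  0.43 -1.00 -1.00
-0.15  0.00  0.00  0.00  0.00  0.01  0.01  0.00  0.02  0.03  0.02  0.44  0.43 -1.00 -1.00
-0.20  0.00  0.00  0.00  0.00  0.02  0.02  0.03  0.03  0.02  0.00  0.45 -1.00 -1.00 -1.00
-0.25  0.00  0.00  0.00  0.00  0.02  0.00  0.06  0.06  0.00  0.00  0.45 -1.00 -1.00 -1.00
-0.30  0.00  0.00  0.00  0.02  0.02  0.00  0.02  0.02  0.00  0.40  0.46 -1.00 -1.00 -1.00
-0.35  0.00  0.00  0.00  0.01  0.01  0.00  0.00  0.00  0.00  0.47  0.47 -1.00 -1.00 -1.00
-0.40  0.00  0.00  0.00  0.00  0.00  0.00  0.00  0.00  0.00  0.48 -1.00 -1.00 -1.00 -1.00
```

```bash
python3 -m jog '[{"z":-0.045},{"z":-0.045},{"z":-0.045},{"z":-0.045},{"z":-0.02},{}]'
```

```text
validation failed for argument at $[0]...
```

```bash
python3 -m jog '[{"fingers":0.0854,"x":0,"y":0,"z":-0.045,"rx":0,"ry":0,"rz":0},{"fingers":0.0854,"x":0,"y":0,"z":-0.045,"rx":0,"ry":0,"rz":0},{"fingers":0.0854,"x":0,"y":0,"z":-0.045,"rx":0,"ry":0,"rz":0},{"fingers":0.0854,"x":0,"y":0,"z":-0.045,"rx":0,"ry":0,"rz":0},{"fingers":0.0854,"x":0,"y":0,"z":-0.02,"rx":0,"ry":0,"rz":0}]'
```

```text
clock: 1.38
tcp_pos: [0.2611, 0.6231, 0.4349]
orientation: [0.619, 3.079, 0.007]
contact_force: [-0.6, 0.1, -0.4]
grip_width: 0.0855
gripper_force: 0.0
```

```bash
python3 -m jog '[{"fingers":0.06,"x":-0.022,"y":-0.030,"z":0,"rx":0,"ry":0,"rz":0},{"fingers":0.06,"x":-0.022,"y":-0.030,"z":0,"rx":0,"ry":0,"rz":0},{"fingers":0.06,"x":-0.022,"y":-0.030,"z":0,"rx":0,"ry":0,"rz":0},{"fingers":0.06,"x":-0.022,"y":-0.030,"z":0,"rx":0,"ry":0,"rz":0},{"fingers":0.06,"x":-0.022,"y":-0.030,"z":0,"rx":0,"ry":0,"rz":0},{"fingers":0.06,"x":-0.022,"y":-0.030,"z":0,"rx":0,"ry":0,"rz":0},{"fingers":0.06,"x":-0.022,"y":-0.030,"z":0,"rx":0,"ry":0,"rz":0},{"fingers":0.06,"x":-0.022,"y":-0.030,"z":0,"rx":0,"ry":0,"rz":0}]'
```

```text
clock: 2.38
tcp_pos: [0.3306, 0.3319, 0.4315]
orientation: [0.619, 3.08, 0.001]
contact_force: [0.3, -0.4, 0.2]
grip_width: 0.0598
gripper_force: 0.0
```

```bash
python3 -m jog '[{"fingers":0.06,"x":-0.031,"y":-0.032,"z":0,"rx":0,"ry":0,"rz":0},{"fingers":0.06,"x":-0.031,"y":-0.032,"z":0,"rx":0,"ry":0,"rz":0},{"fingers":0.06,"x":-0.031,"y":-0.032,"z":0,"rx":0,"ry":0,"rz":0},{"fingers":0.06,"x":-0.031,"y":-0.032,"z":0,"rx":0,"ry":0,"rz":0},{"fingers":0.06,"x":-0.031,"y":-0.032,"z":0,"rx":0,"ry":0,"rz":0},{"fingers":0.06,"x":-0.031,"y":-0.032,"z":0,"rx":0,"ry":0,"rz":0},{"fingers":0.06,"x":-0.031,"y":-0.032,"z":0,"rx":0,"ry":0,"rz":0},{"fingers":0.06,"x":-0.031,"y":-0.032,"z":0,"rx":0,"ry":0,"rz":0}]'
```

```text
clock: 3.38
tcp_pos: [0.4605, -0.0003, 0.4316]
orientation: [0.619, 3.079, 0.001]
contact_force: [1.1, -0.2, -0.3]
grip_width: 0.0599
gripper_force: 0.0
```

```bash
python3 -m jog '[{"fingers":0.06,"x":-0.013,"y":-0.04,"z":0.02,"rx":0,"ry":0,"rz":0},{"fingers":0.06,"x":-0.013,"y":-0.04,"z":0.04,"rx":0,"ry":0,"rz":0},{"fingers":0.06,"x":-0.013,"y":-0.04,"z":0.04,"rx":0,"ry":0,"rz":0},{"fingers":0.06,"x":-0.013,"y":-0.04,"z":0.04,"rx":0,"ry":0,"rz":0},{"fingers":0.06,"x":-0.013,"y":-0.04,"z":0.04,"rx":0,"ry":0,"rz":0},{"fingers":0.06,"x":-0.013,"y":-0.038,"z":0.04,"rx":0,"ry":0,"rz":0.9},{"fingers":0.06,"x":0,"y":0,"z":0.04,"rx":0,"ry":0,"rz":0},{"fingers":0.06,"x":0,"y":0,"z":0,"rx":0,"ry":0,"rz":0}]'
python3 - <<'E'
from m import *
from scipy.spatial.transform import Rotation as R
o=r.get_obs();print(o["tcp_pos"],R.from_rotvec(o["orientation"]).as_matrix().round(3))
for k,v in measure("side").items(): print(k,v)
p,_,_=cloud("side"); cv2.imwrite("pics/s1.png",cv2.resize(p[120:290,170:370,::-1],None,fx=3.5,fy=3.5))
E
```

```text
clock: 4.38
tcp_pos: [0.4381, -0.2479, 0.1693]
orientation: [-0.644, -3.069, 0.0]
contact_force: [-0.4, -0.1, 0.3]
grip_width: 0.0594
gripper_force: 0.0
[ 0.43813573 -0.24794129  0.16929745] [[-0.916  0.402 -0.006]
 [ 0.402  0.916  0.001]
 [ 0.006 -0.001 -1.   ]]
rect ((470.898681640625, -179.13623046875), (246.46192932128906, 95.52721405029297), 55.505348205566406)
cap (np.int64(96), array([ 0.43350748, -0.25441068,  0.05650409]), array([ 0.43423734, -0.25357804,  0.05564669]))
tab (np.int64(17), array([ 0.42871235, -0.18285989,  0.02763955]), array([ 0.4285447 , -0.1836982 ,  0.02756108]))
```

View pics/s1.png

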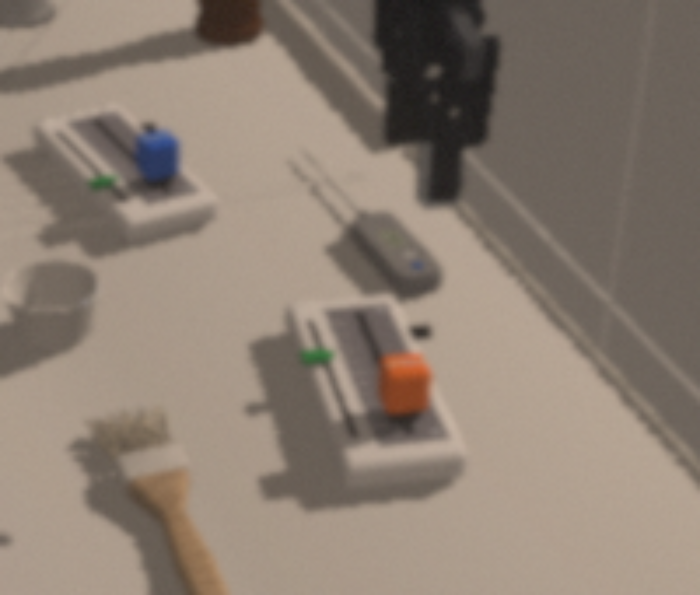

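The gripper stands above the orange cap, which is at (405,380) in the crop. The way down is clear.

```bash
python3 -m jog '[{"fingers":0.06,"x":-0.003,"y":-0.002,"z":0.03,"rx":0,"ry":0,"rz":0},{"fingers":0.06,"x":0,"y":0,"z":0.03,"rx":0,"ry":0,"rz":0},{"fingers":0.06,"x":0,"y":0,"z":0.03,"rx":0,"ry":0,"rz":0},{"fingers":0.06,"x":0,"y":0,"z":0.025,"rx":0,"ry":0,"rz":0},{"fingers":0.06,"x":0,"y":0,"z":0.015,"rx":0,"ry":0,"rz":0},{"fingers":0.06,"x":0,"y":0,"z":0.005,"rx":0,"ry":0,"rz":0},{"fingers":0.06,"x":0,"y":0,"z":0,"rx":0,"ry":0,"rz":0}]'
python3 -m jog '[{"fingers":0.015,"x":0,"y":0,"z":0,"rx":0,"ry":0,"rz":0},{"fingers":0.015,"x":0,"y":0,"z":0,"rx":0,"ry":0,"rz":0},{"fingers":0.015,"x":0,"y":0,"z":0,"rx":0,"ry":0,"rz":0},{"fingers":0.015,"x":0,"y":0,"z":0,"rx":0,"ry":0,"rz":0}]' 25
```

```text
clock: 5.35
tcp_pos: [0.4429, -0.2516, 0.0371]
orientation: [0.642, 3.074, 0.0]
contact_force: [-0.0, 0.2, 0.1]
grip_width: 0.0604
gripper_force: 0.0
clock: 5.85
tcp_pos: [0.4425, -0.2516, 0.0369]
orientation: [0.644, 3.074, 0.0]
contact_force: [-1.2, 0.3, 6.8]
grip_width: 0.0214
gripper_force: 29.7
```

```bash
python3 -m jog '[{"fingers":0.015,"x":0,"y":0.006,"z":0,"rx":0,"ry":0,"rz":0},{"fingers":0.015,"x":0,"y":0.011,"z":0,"rx":0,"ry":0,"rz":0},{"fingers":0.015,"x":0,"y":0.012,"z":0,"rx":0,"ry":0,"rz":0},{"fingers":0.015,"x":0,"y":0.012,"z":0,"rx":0,"ry":0,"rz":0},{"fingers":0.015,"x":0,"y":0.011,"z":0,"rx":0,"ry":0,"rz":0},{"fingers":0.015,"x":0,"y":0.006,"z":0,"rx":0,"ry":0,"rz":0},{"fingers":0.015,"x":0,"y":0,"z":0,"rx":0,"ry":0,"rz":0}]'
python3 - <<'E'
from m import *
p,_,_=cloud("side"); cv2.imwrite("pics/s2.png",cv2.resize(p[160:270,220:340,::-1],None,fx=5,fy=5))
E
```

```text
clock: 6.72
tcp_pos: [0.4664, -0.1976, 0.0369]
orientation: [0.642, 3.074, 0.001]
contact_force: [-0.8, 1.1, 7.7]
grip_width: 0.0218
gripper_force: 29.9
```

View pics/s2.png

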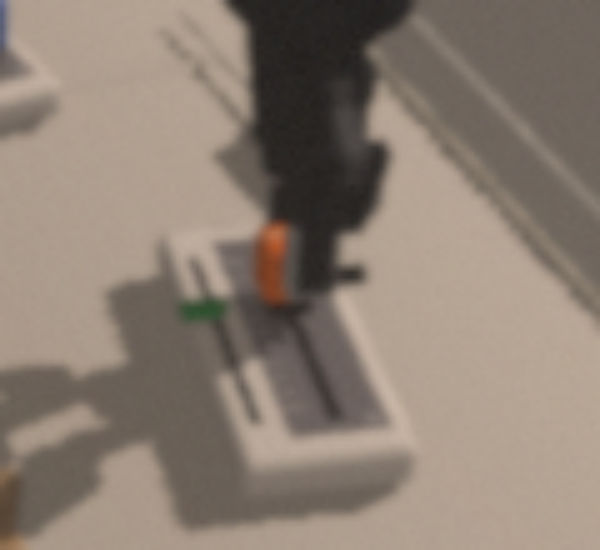

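The cap has followed to about (275,262), level with the tab at (203,310). I'll release it, lift off and measure.

```bash
python3 -m jog '[{"fingers":0.06,"x":0,"y":0,"z":0,"rx":0,"ry":0,"rz":0},{"fingers":0.06,"x":0,"y":0,"z":0,"rx":0,"ry":0,"rz":0},{"fingers":0.06,"x":0,"y":0,"z":0,"rx":0,"ry":0,"rz":0},{"fingers":0.06,"x":0,"y":0,"z":-0.03,"rx":0,"ry":0,"rz":0},{"fingers":0.06,"x":0,"y":0,"z":-0.05,"rx":0,"ry":0,"rz":0},{"fingers":0.06,"x":0,"y":0,"z":-0.05,"rx":0,"ry":0,"rz":0},{"fingers":0.06,"x":0.06,"y":0,"z":-0.03,"rx":0,"ry":0,"rz":0}]'
python3 - <<'E'
from m import *
y=np.array([.401,.916])
for c in ("side","top"):
    o=measure(c)
    for k in ("cap","tab"): print(c,k,o[k], o[k][1][:2]@y, o[k][2][:2]@y)
    for t in ("orange_fader_top","orange_tab_top"):
        print(t,[(q["score"],np.array(q["xyz"])[:2]@y,q["xyz"]) for q in r.landmark_of(t,c)][:2])
p,_,_=cloud("top"); cv2.imwrite("pics/t3.png",cv2.resize(p[155:235,260:370,::-1],None,fx=7,fy=7,interpolation=cv2.INTER_CUBIC))
p,_,_=cloud("side"); cv2.imwrite("pics/s3.png",cv2.resize(p[190:270,240:320,::-1],None,fx=7,fy=7,interpolation=cv2.INTER_CUBIC))
E
```

```text
clock: 7.65
tcp_pos: [0.4177, -0.1775, 0.197]
orientation: [0.642, 3.069, -0.005]
contact_force: [-0.7, 1.4, 2.2]
grip_width: 0.0602
gripper_force: 0.0
side cap (np.int64(81), array([ 0.45947879, -0.20024539,  0.05652998]), array([ 0.45890899, -0.19943574,  0.05592606])) 0.0008262154019107546 0.001339364327475546
side tab (np.int64(12), array([ 0.42695103, -0.1834583 ,  0.02752635]), array([ 0.42712459, -0.18331316,  0.02722827])) 0.003159561649233233 0.0033621083755622193
orange_fader_top [(0.56, np.float64(0.007758100000000004), [0.4609, -0.1933, 0.058])]
orange_tab_top [(0.5, np.float64(0.006542399999999983), [0.43, -0.1811, 0.028])]m.py:14: RuntimeWarning: Mean of empty slice.
  m=near&(H<18)&(S>150)&(z>.05); o["cap"]=(m.sum(),np.median(W[m],0) if m.any() else 0, W[m].mean(0))
  ret = um.true_divide(
  return _methods._mean(a, axis=axis, dtype=dtype,
m.py:15: RuntimeWarning: Mean of empty slice.
  m=near&(H>45)&(H<90)&(S>90); o["tab"]=(m.sum(),np.median(W[m],0),W[m].mean(0))
Traceback (most recent call last):
TypeError: 'int' object is not subscriptable
```

```bash
python3 -m jog '[{"fingers":0.06,"x":0,"y":0.03,"z":-0.02,"rx":0,"ry":0,"rz":0},{"fingers":0.06,"x":0.01,"y":0.05,"z":-0.02,"rx":0,"ry":0,"rz":0},{"fingers":0.06,"x":0.01,"y":0.05,"z":0,"rx":0,"ry":0,"rz":0},{"fingers":0.06,"x":0.01,"y":0.05,"z":0,"rx":0,"ry":0,"rz":0},{"fingers":0.06,"x":0.01,"y":0.04,"z":0,"rx":0,"ry":0,"rz":0},{"fingers":0.06,"x":0.0,"y":0.02,"z":0,"rx":0,"ry":0,"rz":0}]'
python3 - <<'E'
from m import *
y=np.array([.401,.916])
p,_,_=cloud("top"); cv2.imwrite("pics/t3.png",cv2.resize(p[155:235,260:370,::-1],None,fx=7,fy=7,interpolation=cv2.INTER_CUBIC))
for c in ("top",):
    o=measure(c)
    for k in ("cap","tab"): print(c,k,o[k], o[k][1][:2]@y, o[k][2][:2]@y)
    for t in ("orange_fader_top","orange_tab_top"):
        print(t,[(q["score"],np.array(q["xyz"])[:2]@y,q["xyz"]) for q in r.landmark_of(t,c)][:2])
E
```

```text
clock: 8.6
tcp_pos: [0.4744, 0.0621, 0.2333]
orientation: [-0.639, -3.075, 0.003]
contact_force: [-0.4, 0.0, 0.0]
grip_width: 0.06
gripper_force: 0.0
top cap (np.int64(121), array([ 0.46281382, -0.19481091,  0.05804862]), array([ 0.46271976, -0.19482076,  0.05777166])) 0.007141551447514686 0.007094807841905225
top tab (np.int64(35), array([ 0.43024252, -0.18060391,  0.02821024]), array([ 0.42992915, -0.18120247,  0.02810418])) 0.0070940702633469355 0.006420128191767984
orange_fader_top [(0.45, np.float64(0.003761499999999991), [0.4587, -0.1967, 0.0586])]
orange_tab_top [(0.44, np.float64(0.0041341000000000025), [0.4377, -0.1871, 0.0252])]
```

View pics/t3.png

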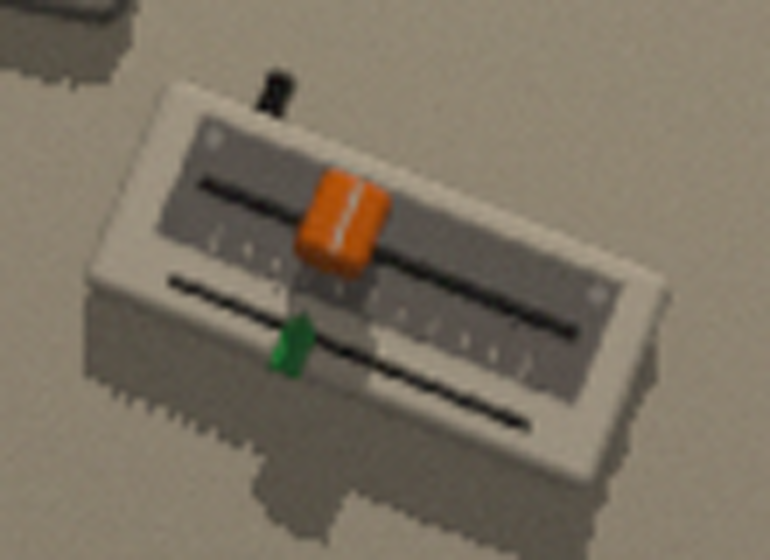

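Run:
```python
from m import *
P=lambda l,z:pix("top",[(x/7-.5+260,y/7-.5+155) for x,y in l],z)[:,:2]@np.array([.401,.916])
print(P([(362,183),(332,250),(347,217)],.058),P([(303,315),(297,340)],.028))
c=P([(362,183),(332,250)],.058)
```

```text
[0.00663378 0.00740011 0.00696353] [0.00742429 0.00629031]
```

The cap line (347,217) and the tab (297,340) agree along the track to within about 0.5 mm. The tab hasn't moved and the robot is clear of everything, so I'm handing in.

```bash
python3 -c "
from bench import r
print(r.hand_in())"
```

```text
the job is handed in; nothing more can be done
None
```

The orange fader now stands level with its green tab, within about 0.5 mm by the top camera; it is released, the tab was left in place, the blue fader was never touched, and the job was handed in at about 9 s.

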